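# Open the safety-capped solvent can in its bench block

### The job

Stand the flat solvent can, cap up, right down in the pocket of the wooden bench block that keeps it from turning. Then open its red push-and-turn safety cap: press the cap down, turn it anticlockwise (seen from above) while it is down, and lift it straight off, so that the can stays in the block. Finish still holding the cap, level and still, a few centimetres clear above the open neck: do not put it down or let it go; leave the other things on the bench where they are.

Things in the scene. Friction and masses are not known exactly. Their poses are not given: they have to be found in the camera images.
- can: Loose flat rectangular solvent can, upright, bare metal, white label, blue bands, red diamonds; 0.3 to 0.65 kg. Origin: centre of its underside, z up. Body 62 mm along its x, 95 mm along its y, flat top 125 mm up (127 by the neck); on it a white collar, 44 mm across, to 133.5 mm. It may be carried by its locked cap, which does not open by pulling. On the open bench it would turn along with its cap.
- neck (a point): Centre of the rim of the can's white hollow neck, on the can's axis 157 mm above its underside; axes as the can's. Neck 30 mm across, with three outward lugs (39 mm across) below the rim that hold the cap's inner tabs.
- cap: Loose red ribbed push-and-turn safety cap on the neck, round, 47 mm across, 30 mm high, 0.04 kg, two raised white arrows on top. Origin: centre of its lower rim, z up. Locked, this is 139 mm above the can's underside, on its axis, the cap's x axis along the can's x axis (it has about 3 degrees of play). Lifting it while locked lifts the can.
- cap_top (a point): Centre of the cap's top, 30 mm above its lower rim. A spring holds the cap up in its notches: 6 N to start down, 13 N at 5 mm. It goes down 5.5 mm, onto the collar; from 3.5 mm down it turns anticlockwise (from above), not clockwise. Keep it down for the first 28 degrees; from 30 to 90 degrees it springs up 3 mm and lifts straight off (best near 60); there is a stop at 93.
- bench_block: Light wooden block fixed to the bench, 108 mm along its x, 140 mm along its y, 50 mm high, a steel screw at each corner, a rectangular pocket in its top. Origin: centre of its underside, z up.
- pocket (a point): Centre of the pocket's floor, 10 mm above the bench; axes as the block's. The pocket is 40 mm deep, 67 mm along x by 100 mm along y (2.5 mm of play all round the can's foot), its mouth chamfered 3 mm; the can fits with its x axis along the pocket's x axis, either way round.
- ink_tin: Bystander: blue-green ink tin, 68 mm across, 50 mm high. Origin: centre of its underside.
- rubbing_disc: Bystander: round wooden rubbing disc with a knob, 108 mm across, 48 mm high. Origin: centre of its underside.
- lino_block: Bystander: brown carved lino block, 95 x 65 x 21 mm. Origin: centre of its underside.
- tape_roll: Bystander: roll of masking tape lying flat, 104 mm across, 25 mm high. Origin: centre of its underside.
Not all that is in view belongs to the job. There is more than one size of the cap; the job needs the smaller.

How it is judged:
On the way, in this order (a step that is already met when the one before it is completed fails the run):
1. The can stands fully down in the pocket of the bench block, upright, its cap still locked on (horizontal distance between can and pocket below 0.006 m and z of can in the frame of pocket below 0.004 m and angle between can's own z axis and vertical below 0.06 rad and angle between the x axis of cap and the x axis of can, either way round below 0.2 rad and z of cap in the frame of can below 0.142 m), for 0.2 s.
2. With the can in the block, the cap is pressed down at least 2.5 mm and turned more than 14 degrees while down (horizontal distance between can and pocket below 0.006 m and z of can in the frame of pocket below 0.004 m and angle between can's own z axis and vertical below 0.06 rad and angle between the x axis of cap and the x axis of can, either way round above 0.25 rad and z of cap in the frame of can below 0.1365 m), for 0.05 s.
At the end, for the whole second after the job is handed in: Can upright (3.4 deg), down in the pocket (within 4 mm of its floor, 6 mm of its centre). Cap held by the fingers, level within 11 deg, still, its lower rim 15 to 163 mm above the neck rim, within 35 mm of the can axis, not touching the can (horizontal distance between can and pocket below 0.006 m and z of can in the frame of pocket below 0.004 m and angle between can's own z axis and vertical below 0.06 rad and z of cap in the frame of can between 0.172 and 0.32 m and horizontal distance between cap and can below 0.035 m and angle between cap's own z axis and vertical below 0.2 rad and contact force between the fingers and cap above 1 N and contact force between cap and can below 0.1 N and linear speed of cap below 0.02 m/s); the arm keeps its last pose, push and grip.
It fails at once if The can is knocked over (tilted more than 34 degrees) (angle between can's own z axis and vertical above 0.6 rad).
It fails at once if Move the blue-green ink tin more than 20 mm (distance of ink_tin from where it was at the start of the episode above 0.02 m).
It fails at once if Move the wooden rubbing disc more than 20 mm (distance of rubbing_disc from where it was at the start of the episode above 0.02 m).
It fails at once if Move the lino block more than 20 mm (distance of lino_block from where it was at the start of the episode above 0.02 m).
It fails at once if Move the roll of masking tape more than 20 mm (distance of tape_roll from where it was at the start of the episode above 0.02 m).
It also fails if it takes over 54 s, if anything falls off the work surface, if the arm or the gripper's body presses on something with over 40 N, if the wrist force passes 120 N, or if a joint passes its speed limit or range.

### The arm

A 6-joint arm with a two-finger parallel gripper is mounted at the origin on a cart in front of the work surface, level with it; the furniture and walls round the work are solid. World frame = base frame: x ahead of the robot, y to its left, z up, the work surface at z = 0. Lengths are in m, angles in rad, forces in N, time in s.
With the tool pointing down it reaches from about 0.275 to 0.875 m from the base axis. Payload 12.5 kg.
Tool frame: the origin (TCP) lies at the very end of the fingers, on their centre line; the grasp point (between the pads) lies 19 mm behind it; z points along the fingers, y is the line along which they close (so a half turn about z gives the same grasp; the last joint's range is limited). The gripper opens to 85 mm and grips with 20 to 120 N. Pads are 22 mm wide; open, the fingers measure 114 mm over their backs; the gripper's body (76 mm by 85 mm) begins 54 mm behind the grasp point. The pads swing forward as they close: fully open they stand 13 mm farther back than shut.
Start: joints at [-1.236, 0.351, 1.652, -0, 1.139, -0.085], TCP at [0.224, -0.502, 0.231] pointing down, gripper open.
Joint ranges: [-2.75, 2.75], [-0.79, 2.1], [0.01, 2.65], [-1.57, 4.71], [0.07, 3.14], [-2.87, 2.87]. Speed limits (rad/s): [2.22, 2.22, 2.79, 3.14, 3.14, 3.14].

### API

Orientations are given as a unit quaternion [x, y, z, w].
In Python, from workcell import manip, eyes gives the robot as it stands.
- The arm moves only by the tool move_arm, never from a script. Its argument "targets" is a list of rows, each an object of numbers: "tx", "ty", "tz": the shift along the tool's x, y, z in m; "ax", "ay", "az": the turn, a rotation vector about the tool's x, y, z in rad; "jaw": the gripper command: -1 is shut, 1 is fully open, values between are in proportion. A call has 1 to 8 rows; each row shifts and turns the commanded pose from where the row before left it, along the tool's axes as they then stand; what a row does not reach is not made up. A row lasts 1/12 s, in which the tool goes at most 41.7 mm and 7.16 degrees, less where a joint would pass 70% of its speed; a pose out of reach is approached as far as the arm can. A call is refused whole if a number of a shift passes 0.0417 or a number of a turn 0.125, either way. A call with a gripper value outside its range is refused whole. The fingers move at their own pace and stop on an object; "grip_force" is the grip in N (left out, the last holds). Time passes only in rows, so rows that do not move let the fingers close. It gives the time, the measured TCP pose, the force, the opening and the grip force at its end, in the units of the state.
- manip.get_obs(): the state, without advancing time (a new reading comes with each control period).
- eyes.snapshot(name): name is "scene" or "top"; returns the picture (384x512x3 uint8, blue, green, red); there is no depth.
- eyes.camera_info(name): a dict with "intrinsics" (3x3 intrinsics, pixels), "eye" and "rotation" of the camera in the world. Camera axes: x right, y up, looking along -z (the intrinsics and any distortion apply to the point x, -y, -z); pixel columns grow to the right and rows downward; lengths in m; the calibration is good to about 2 mm. A picture is of the moment at which its call begins. camera_info takes no time and is no camera call.
- manip.finish_job(): hands the job in; it is judged then, once.
The state is a dict: "clock": time; "joints": joint angles; "dq": joint speeds; "joint_efforts": joint torques, N m; "tool_pos": TCP position; "orientation": TCP orientation; "contact_force": force on the tool from outside, world axes, zero at the start; "torque": the same for the moment, N m; "gripper_width": finger opening in m; "finger_force": force on a finger pad.
Only numpy, scipy, OpenCV 4.12 (cv2) and the standard library are available. Lean on these libraries where they do the work, as an engineer would, in place of code of your own. Each camera call takes 0.05 s, during which the arm holds its last target. There are 200 camera calls.

## Working session

There is one attempt and no reset: what is moved stays moved. The work goes in short steps, Python scripts to look and compute and a tool call to move; the robot and the scene stay as the last step left them, time stands still between calls to the robot, and variables do not carry over. Pictures are saved under pics/ and viewed, at most 10 in all, crops included, and the job is handed in when it is done.

Besides the shell and the picture viewer there is one more tool, called after "Request:" by a JSON object that holds its "api" and its "payload". move_arm: Moves the arm, as the interface text tells. Its arguments: {"type":"object","properties":{"targets":{"type":"array"},"grip_force":{"type":"number"}},"required":["targets"]}

```bash
mkdir -p pics
python3 - <<'E'
from workcell import manip, eyes
import cv2
for n in("scene","top"):
    cv2.imwrite(f"pics/{n}0.png",eyes.snapshot(n)); print(n,eyes.camera_info(n))
print(manip.get_obs())
E
```

```text
scene {'intrinsics': array([[351.33180175,   0.        , 262.93104495],
       [  0.        , 351.33180175, 187.27645919],
       [  0.        ,   0.        ,   1.        ]]), 'eye': array([0.09002812, 0.53764697, 0.84136788]), 'rotation': array([-0.11997362,  0.34641525,  0.87410883, -0.31864802])}
top {'intrinsics': array([[375.09845258,   0.        , 257.92109178],
       [  0.        , 375.09845258, 190.96310885],
       [  0.        ,   0.        ,   1.        ]]), 'eye': array([ 0.38724616, -0.01565031,  1.32537175]), 'rotation': array([ 0.04495654, -0.04424366, -0.69846109,  0.7128629 ])}
{'clock': 0.1, 'joints': array([-1.23558848e+00,  3.51127979e-01,  1.65233342e+00,  1.44211231e-05,
        1.13912888e+00, -8.46009371e-02]), 'dq': array([-0.00174747, -0.00156546,  0.00051995,  0.0021359 ,  0.00037424,
        0.0016862 ]), 'joint_efforts': array([ 1.81828702e-03, -5.06831396e+01, -2.91876286e+01, -2.81601626e-05,
        2.66490038e-03, -2.46326522e-05]), 'tool_pos': array([ 0.22410215, -0.50195421,  0.23085219]), 'orientation': array([ 9.78051348e-01,  2.08363411e-01, -5.58430982e-05, -4.95719139e-04]), 'contact_force': array([-0.31721081, -0.24497611,  0.59320698]), 'torque': array([0.01483219, 0.00581204, 0.01003702]), 'finger_force': 0.0, 'gripper_width': 0.0855807110968335}
```

View pics/scene0.png

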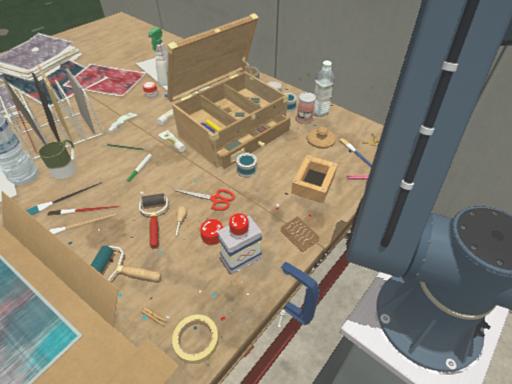

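View pics/top0.png

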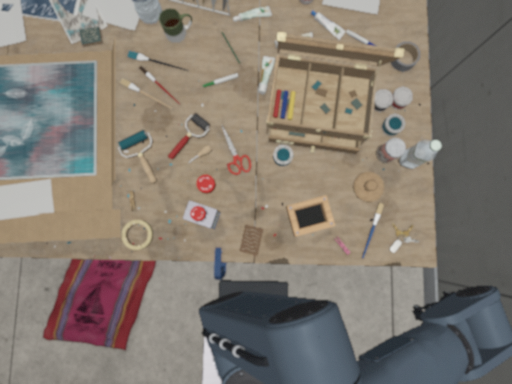

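The top view shows the can at about (201,214), a loose red cap at (206,184) and the block at (312,216). I'll enlarge these areas.

Run:
```python
import cv2,numpy as np
t=cv2.imread("pics/top0.png");s=cv2.imread("pics/scene0.png")
a=cv2.resize(t[170:250,170:270],(800,640)[::1],interpolation=cv2.INTER_CUBIC)
r=lambda im,x,y,w,h:cv2.resize(im[y:y+h,x:x+w],(400,300),interpolation=cv2.INTER_CUBIC)
o=np.vstack([np.hstack([r(t,170,190,64,48),r(t,280,192,64,48)]),np.hstack([r(s,196,205,96,72),r(s,272,140,96,72)])])
cv2.imwrite("pics/crops.png",o)
```

```text
(no output)
```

View pics/crops.png

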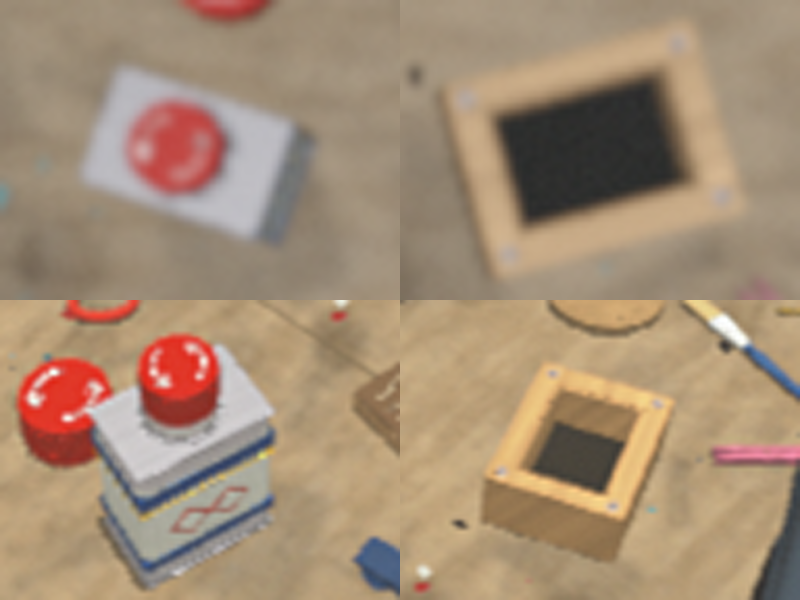

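```bash
cat > h.py <<'E'
from workcell import manip, eyes
import numpy as np
from scipy.spatial.transform import Rotation as R
from scipy.optimize import least_squares
C={n:eyes.camera_info(n) for n in("scene","top")}
def proj(n,P):
    c=C[n];q=(np.atleast_2d(P)-c["eye"])@R.from_quat(c["rotation"]).as_matrix()
    p=np.c_[q[:,0]/-q[:,2],-q[:,1]/-q[:,2],np.ones(len(q))]@c["intrinsics"].T
    return p[:,:2]
def ray(n,uv,z):
    c=C[n];d=np.linalg.solve(c["intrinsics"],[*uv,1]);d=R.from_quat(c["rotation"]).apply([d[0],-d[1],-d[2]])
    return c["eye"]+d*(z-c["eye"][2])/d[2]
def fit(obs,x0,z0=0,dz=0):
    # obs: list of (cam, uv, local point); returns x,y,yaw
    W=lambda p,l:R.from_euler("z",p[2]).apply(l)+[p[0],p[1],z0]
    f=lambda p:np.concatenate([(proj(n,W(p,l))[0]-uv) for n,uv,l in obs])
    r=least_squares(f,x0,loss="soft_l1");return r.x,f(r.x).reshape(-1,2)
E
python3 - <<'E'
from h import *
t=lambda x,y,u,v:("top",np.array([x+(u+.5)/6.25-.5,y+(v+.5)/6.25-.5]))
s=lambda x,y,u,v:("scene",np.array([x+(u+.5)/4.1667-.5,y+(v+.5)/4.1667-.5]))
def run(pts,hx,hy,h,extra=[]):
    g=ray(*pts[0],h)*.5+ray(*pts[2],h)*.5
    # long-edge direction: corners 0->1
    d=ray(*pts[1],h)-ray(*pts[0],h); yaw=np.arctan2(d[1],d[0])-np.pi/2
    Rz=R.from_euler("z",yaw)
    obs=[]
    for n,uv in pts:
        l=Rz.inv().apply(ray(n,uv,h)-g); obs.append((n,uv,[np.sign(l[0])*hx,np.sign(l[1])*hy,h]))
    obs+=extra
    for sel in ("top","scene","both"):
        o=[a for a in obs if sel in(a[0],"both")]
        p,r=fit(o,[g[0],g[1],yaw]);print(sel,p.round(4),np.degrees(p[2]).round(1),np.abs(r).max(1).round(1))
print("can");run([t(170,190,*p) for p in[(120,66),(295,122),(258,238),(82,182)]]+[s(196,205,u,v-300) for u,v in[(92,412),(218,347),(272,412),(135,488)]],.031,.0475,.125,[(*t(170,190,176,147),[0,0,.169]),(*s(196,205,180,68),[0,0,.169])])
print("block");run([t(280,192,u-400,v) for u,v in[(445,88),(688,20),(745,208),(498,275)]]+[s(272,140,u-400,v-300) for u,v in[(550,362),(675,403),(625,520),(485,478)]],.054,.07,.05)
for n,z,uv in[("bigcap",.03,(206,184)),("ink",.05,(283,154)),("disc",.03,(369,186)),("lino",.02,(252,239)),("tape",.025,(136,235))]:print(n,ray("top",uv,z).round(3))
E
```

```text
can
top [ 0.4618  0.1716 -3.4247] -196.2 [0.1 0.1 0.  0.1 0.1]
scene [ 0.4604  0.1746 -3.4333] -196.7 [1.6 0.5 0.7 0.4 0.7]
both [ 0.4611  0.1731 -3.429 ] -196.5 [0.3 0.3 0.5 0.6 1.4 1.  0.9 0.7 0.6 0.5]
block
top [ 0.4699 -0.1936 -2.853 ] -163.5 [0.4 0.3 0.2 0.5]
scene [ 0.4674 -0.1939 -2.8694] -164.4 [0.5 0.5 0.3 0.4]
both [ 0.4687 -0.1938 -2.8589] -163.8 [0.2 0.3 0.7 0.7 1.1 0.6 0.3 0.4]
bigcap [0.572 0.169 0.03 ]
ink [ 0.68  -0.097  0.05 ]
disc [ 0.577 -0.4    0.03 ]
lino [0.385 0.004 0.02 ]
tape [0.391 0.404 0.025]
```

The fits agree to about 2 mm. The can is at (0.461, 0.173) with its x axis at −16.5°, and the block is at (0.469, −0.194) with its x axis at 16.2°. I'll move over the can, keeping the tool yaw as it is.

Request:
{"api": "move_arm", "payload": {"targets": [{"tx": 0.0205,"ty": -0.0217,"jaw": 1},{"tx": 0.0205,"ty": -0.0217,"jaw": 1},{"tx": 0.0205,"ty": -0.0217,"jaw": 1},{"tx": 0.0205,"ty": -0.0217,"jaw": 1},{"tx": 0.0205,"ty": -0.0217,"jaw": 1},{"tx": 0.0205,"ty": -0.0217,"jaw": 1},{"tx": 0.0205,"ty": -0.0217,"jaw": 1},{"tx": 0.0205,"ty": -0.0217,"jaw": 1}]}}

```text
$.targets[0]: bad value
```

Request:
{"api": "move_arm", "payload": {"targets": [{"tx": 0.0205,"ty": -0.0217,"jaw": 1},{"tx": 0.0205,"ty": -0.0217,"jaw": 1},{"tx": 0.0205,"ty": -0.0217,"jaw": 1},{"tx": 0.0205,"ty": -0.0217,"jaw": 1},{"tx": 0.0205,"ty": -0.0217,"jaw": 1},{"tx": 0.0205,"ty": -0.0217,"jaw": 1},{"tx": 0.0205,"ty": -0.0217,"jaw": 1},{"tx": 0.0205,"ty": -0.0217,"jaw": 1}]}}

```text
$.targets[0]: bad value
```

Request:
{"api": "move_arm", "payload": {"targets": [{"tx": 0.0205,"ty": -0.0217,"jaw": 1},{"tx": 0.0205,"ty": -0.0217,"jaw": 1},{"tx": 0.0205,"ty": -0.0217,"jaw": 1},{"tx": 0.0205,"ty": -0.0217,"jaw": 1},{"tx": 0.0205,"ty": -0.0217,"jaw": 1},{"tx": 0.0205,"ty": -0.0217,"jaw": 1},{"jaw": 1},{"jaw": 1}]}}

```text
$.targets[0]: bad value
```

```bash
cat >> h.py <<'E'
def rel(x,y,z,yaw=None):
    "shift in tool axes (and az) from measured pose to a target; yaw = heading of tool x"
    o=manip.get_obs();r=R.from_quat(o["orientation"]);X=r.as_matrix()[:,0];a=np.arctan2(X[1],X[0])
    print("t%.2f"%o["clock"],"tcp",o["tool_pos"].round(4),"yaw %.4f"%a,"tilt %.4f"%np.arccos(-r.as_matrix()[2,2]),"w %.4f"%o["gripper_width"],"ff %.1f"%o["finger_force"],"F",o["contact_force"].round(1),"j",o["joints"].round(2))
    print("shift",r.inv().apply(np.array([x,y,z])-o["tool_pos"]).round(4),"az",None if yaw is None else round(-(yaw-a),4))
E
python3 -c "
from h import *
rel(.461,.173,.135)"
```

```text
t0.10 tcp [ 0.2241 -0.502   0.2309] yaw 0.4198 tilt 0.0010 w 0.0856 ff 0.0 F [-0.3 -0.2  0.6] j [-1.24  0.35  1.65  0.    1.14 -0.08]
shift [ 0.4914 -0.5197  0.0964] az None
```

Every row was refused, so each one probably needs all seven fields.

Request:
{"api": "move_arm", "payload": {"targets": [{"tx": 0.0205,"ty": -0.0217,"tz": 0,"ax": 0,"ay": 0,"az": 0,"jaw": 1},{"tx": 0.0205,"ty": -0.0217,"tz": 0,"ax": 0,"ay": 0,"az": 0,"jaw": 1},{"tx": 0.0205,"ty": -0.0217,"tz": 0,"ax": 0,"ay": 0,"az": 0,"jaw": 1},{"tx": 0.0205,"ty": -0.0217,"tz": 0,"ax": 0,"ay": 0,"az": 0,"jaw": 1},{"tx": 0.0205,"ty": -0.0217,"tz": 0,"ax": 0,"ay": 0,"az": 0,"jaw": 1},{"tx": 0.0205,"ty": -0.0217,"tz": 0,"ax": 0,"ay": 0,"az": 0,"jaw": 1},{"tx": 0.0205,"ty": -0.0217,"tz": 0,"ax": 0,"ay": 0,"az": 0,"jaw": 1},{"tx": 0.0205,"ty": -0.0217,"tz": 0,"ax": 0,"ay": 0,"az": 0,"jaw": 1}]}}

```text
clock: 0.77
tool_pos: [0.3032, -0.2754, 0.2311]
orientation: [0.978, 0.208, -0.0, -0.0]
contact_force: [0.4, -0.9, -0.1]
gripper_width: 0.0857
finger_force: 0.0
```

Request:
{"api": "move_arm", "payload": {"targets": [{"tx": 0.0205,"ty": -0.0217,"tz": 0,"ax": 0,"ay": 0,"az": 0,"jaw": 1},{"tx": 0.0205,"ty": -0.0217,"tz": 0,"ax": 0,"ay": 0,"az": 0,"jaw": 1},{"tx": 0.0205,"ty": -0.0217,"tz": 0,"ax": 0,"ay": 0,"az": 0,"jaw": 1},{"tx": 0.0205,"ty": -0.0217,"tz": 0,"ax": 0,"ay": 0,"az": 0,"jaw": 1},{"tx": 0.0205,"ty": -0.0217,"tz": 0,"ax": 0,"ay": 0,"az": 0,"jaw": 1},{"tx": 0.0205,"ty": -0.0217,"tz": 0,"ax": 0,"ay": 0,"az": 0,"jaw": 1},{"tx": 0.0205,"ty": -0.0217,"tz": 0,"ax": 0,"ay": 0,"az": 0,"jaw": 1},{"tx": 0.0205,"ty": -0.0217,"tz": 0,"ax": 0,"ay": 0,"az": 0,"jaw": 1}]}}

```text
clock: 1.43
tool_pos: [0.3823, -0.05, 0.2313]
orientation: [0.978, 0.208, -0.0, -0.0]
contact_force: [1.1, 0.9, 0.1]
gripper_width: 0.0854
finger_force: 0.0
```

Request:
{"api": "move_arm", "payload": {"targets": [{"tx": 0.0205,"ty": -0.0217,"tz": 0,"ax": 0,"ay": 0,"az": 0,"jaw": 1},{"tx": 0.0205,"ty": -0.0217,"tz": 0,"ax": 0,"ay": 0,"az": 0,"jaw": 1},{"tx": 0.0205,"ty": -0.0217,"tz": 0,"ax": 0,"ay": 0,"az": 0,"jaw": 1},{"tx": 0.0205,"ty": -0.0217,"tz": 0,"ax": 0,"ay": 0,"az": 0,"jaw": 1},{"tx": 0.0205,"ty": -0.0217,"tz": 0,"ax": 0,"ay": 0,"az": 0,"jaw": 1},{"tx": 0.0205,"ty": -0.0217,"tz": 0,"ax": 0,"ay": 0,"az": 0,"jaw": 1},{"tx": 0.0205,"ty": -0.0217,"tz": 0,"ax": 0,"ay": 0,"az": 0,"jaw": 1},{"tx": 0.0205,"ty": -0.0217,"tz": 0,"ax": 0,"ay": 0,"az": 0,"jaw": 1}]}}

```text
clock: 2.1
tool_pos: [0.4613, 0.1754, 0.2311]
orientation: [0.978, 0.208, -0.0, 0.0]
contact_force: [0.8, -1.4, -0.1]
gripper_width: 0.0856
finger_force: 0.0
```

```bash
python3 -c "
from h import *
import cv2
rel(.461,.173,.135)
s=eyes.snapshot('scene');cv2.imwrite('pics/s1.png',cv2.resize(s[150:290,170:330],(800,700))[:600])"
```

```text
t2.10 tcp [0.4613 0.1754 0.2311] yaw 0.4201 tilt 0.0004 w 0.0856 ff 0.0 F [ 0.8 -1.4 -0.1] j [ 0.27  0.25  1.79 -0.    1.1   1.42]
shift [-0.0012  0.0021  0.0961] az None
```

View pics/s1.png

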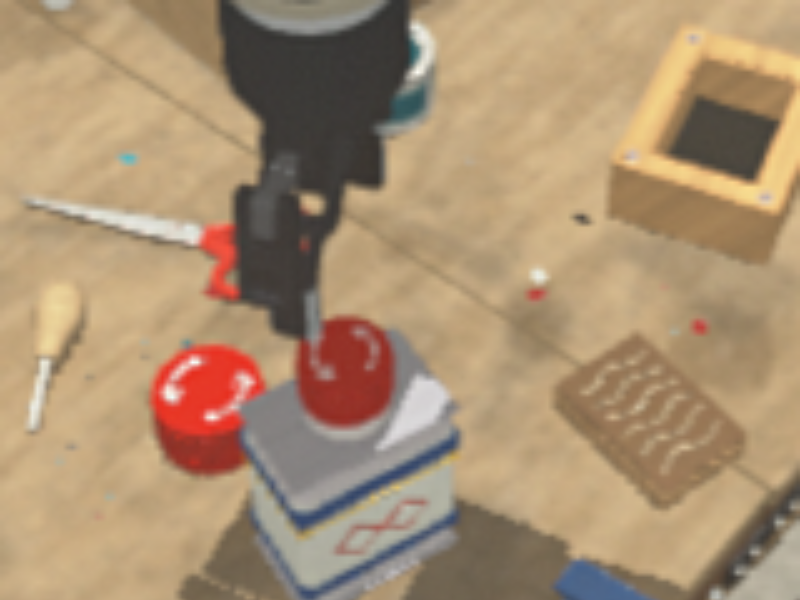

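The gripper sits over the red cap, which is at about (345,370) in this crop. I'll descend and grip.

Request:
{"api": "move_arm", "payload": {"targets": [{"tx": -0.0012,"ty": 0.0021,"tz": 0.014,"ax": 0,"ay": 0,"az": 0,"jaw": 1},{"tx": 0,"ty": 0,"tz": 0.016,"ax": 0,"ay": 0,"az": 0,"jaw": 1},{"tx": 0,"ty": 0,"tz": 0.016,"ax": 0,"ay": 0,"az": 0,"jaw": 1},{"tx": 0,"ty": 0,"tz": 0.016,"ax": 0,"ay": 0,"az": 0,"jaw": 1},{"tx": 0,"ty": 0,"tz": 0.014,"ax": 0,"ay": 0,"az": 0,"jaw": 1},{"tx": 0,"ty": 0,"tz": 0.012,"ax": 0,"ay": 0,"az": 0,"jaw": 1},{"tx": 0,"ty": 0,"tz": 0.008,"ax": 0,"ay": 0,"az": 0,"jaw": 1},{"tx": 0,"ty": 0,"tz": 0,"ax": 0,"ay": 0,"az": 0,"jaw": 1}]}}

```text
clock: 2.82
tool_pos: [0.4601, 0.1712, 0.1338]
orientation: [0.978, 0.208, -0.001, 0.0]
contact_force: [0.7, 0.5, -0.2]
gripper_width: 0.0852
finger_force: 0.0
```

Request:
{"api": "move_arm", "payload": {"targets": [{"tx": 0,"ty": 0,"tz": 0,"ax": 0,"ay": 0,"az": 0,"jaw": 0.3},{"tx": 0,"ty": 0,"tz": 0,"ax": 0,"ay": 0,"az": 0,"jaw": 0.2},{"tx": 0,"ty": 0,"tz": 0,"ax": 0,"ay": 0,"az": 0,"jaw": 0.1},{"tx": 0,"ty": 0,"tz": 0,"ax": 0,"ay": 0,"az": 0,"jaw": -0.2},{"tx": 0,"ty": 0,"tz": 0,"ax": 0,"ay": 0,"az": 0,"jaw": -1},{"tx": 0,"ty": 0,"tz": 0,"ax": 0,"ay": 0,"az": 0,"jaw": -1},{"tx": 0,"ty": 0,"tz": 0,"ax": 0,"ay": 0,"az": 0,"jaw": -1},{"tx": 0,"ty": 0,"tz": 0,"ax": 0,"ay": 0,"az": 0,"jaw": -1}], "grip_force": 60}}

```text
clock: 3.48
tool_pos: [0.4614, 0.1716, 0.1362]
orientation: [0.978, 0.208, 0.001, -0.0]
contact_force: [-1.3, 0.6, 5.2]
gripper_width: 0.0459
finger_force: 60.3
```

Request:
{"api": "move_arm", "payload": {"targets": [{"tx": 0,"ty": 0,"tz": -0.003,"ax": 0,"ay": 0,"az": 0,"jaw": -1},{"tx": 0,"ty": 0,"tz": -0.006,"ax": 0,"ay": 0,"az": 0,"jaw": -1},{"tx": 0,"ty": 0,"tz": -0.012,"ax": 0,"ay": 0,"az": 0,"jaw": -1},{"tx": 0,"ty": 0,"tz": -0.015,"ax": 0,"ay": 0,"az": 0,"jaw": -1},{"tx": 0,"ty": 0,"tz": -0.015,"ax": 0,"ay": 0,"az": 0,"jaw": -1},{"tx": 0,"ty": 0,"tz": -0.015,"ax": 0,"ay": 0,"az": 0,"jaw": -1},{"tx": 0,"ty": 0,"tz": -0.01,"ax": 0,"ay": 0,"az": 0,"jaw": -1},{"tx": 0,"ty": 0,"tz": -0.004,"ax": 0,"ay": 0,"az": 0,"jaw": -1}]}}

```text
clock: 4.15
tool_pos: [0.4612, 0.1716, 0.2167]
orientation: [0.978, 0.208, 0.001, -0.0]
contact_force: [0.8, 0.4, -6.6]
gripper_width: 0.0461
finger_force: 62.8
```

```bash
python3 -c "
from h import *
rel(.4687,-.1938,.215,.4201+np.radians(32.7))"
```

```text
t4.15 tcp [0.4612 0.1716 0.2167] yaw 0.4198 tilt 0.0015 w 0.0461 ff 62.8 F [ 0.8  0.4 -6.6] j [ 0.26  0.26  1.81 -0.    1.06  1.41]
shift [-0.1421  0.3367  0.0015] az -0.571
```

The can came up with the cap, at about 6.6 N. I'll carry it over to the block.

Request:
{"api": "move_arm", "payload": {"targets": [{"tx": -0.0045,"ty": 0.0105,"tz": 0,"ax": 0,"ay": 0,"az": 0,"jaw": -1},{"tx": -0.0089,"ty": 0.021,"tz": 0,"ax": 0,"ay": 0,"az": 0,"jaw": -1},{"tx": -0.0089,"ty": 0.021,"tz": 0,"ax": 0,"ay": 0,"az": 0,"jaw": -1},{"tx": -0.0089,"ty": 0.021,"tz": 0,"ax": 0,"ay": 0,"az": 0,"jaw": -1},{"tx": -0.0089,"ty": 0.021,"tz": 0,"ax": 0,"ay": 0,"az": 0,"jaw": -1},{"tx": -0.0089,"ty": 0.021,"tz": 0,"ax": 0,"ay": 0,"az": 0,"jaw": -1},{"tx": -0.0089,"ty": 0.021,"tz": 0,"ax": 0,"ay": 0,"az": 0,"jaw": -1},{"tx": -0.0089,"ty": 0.021,"tz": 0,"ax": 0,"ay": 0,"az": 0,"jaw": -1}]}}

```text
clock: 4.82
tool_pos: [0.4633, -0.0012, 0.2144]
orientation: [0.978, 0.208, -0.001, -0.0]
contact_force: [0.2, 0.1, -6.0]
gripper_width: 0.0462
finger_force: 62.8
```

Request:
{"api": "move_arm", "payload": {"targets": [{"tx": -0.0089,"ty": 0.021,"tz": 0,"ax": 0,"ay": 0,"az": 0,"jaw": -1},{"tx": -0.0089,"ty": 0.021,"tz": 0,"ax": 0,"ay": 0,"az": 0,"jaw": -1},{"tx": -0.0089,"ty": 0.021,"tz": 0,"ax": 0,"ay": 0,"az": 0,"jaw": -1},{"tx": -0.0089,"ty": 0.021,"tz": 0,"ax": 0,"ay": 0,"az": 0,"jaw": -1},{"tx": -0.0089,"ty": 0.021,"tz": 0,"ax": 0,"ay": 0,"az": 0,"jaw": -1},{"tx": -0.0089,"ty": 0.021,"tz": 0,"ax": 0,"ay": 0,"az": 0,"jaw": -1},{"tx": -0.0089,"ty": 0.021,"tz": 0,"ax": 0,"ay": 0,"az": 0,"jaw": -1},{"tx": -0.0089,"ty": 0.021,"tz": 0,"ax": 0,"ay": 0,"az": 0,"jaw": -1}]}}

```text
clock: 5.48
tool_pos: [0.4666, -0.1834, 0.2143]
orientation: [0.978, 0.208, -0.001, -0.001]
contact_force: [0.4, 0.1, -6.1]
gripper_width: 0.0462
finger_force: 62.8
```

Request:
{"api": "move_arm", "payload": {"targets": [{"tx": -0.0045,"ty": 0.0105,"tz": 0,"ax": 0,"ay": 0,"az": -0.04,"jaw": -1},{"tx": 0,"ty": 0,"tz": 0,"ax": 0,"ay": 0,"az": -0.09,"jaw": -1},{"tx": 0,"ty": 0,"tz": 0,"ax": 0,"ay": 0,"az": -0.09,"jaw": -1},{"tx": 0,"ty": 0,"tz": 0,"ax": 0,"ay": 0,"az": -0.09,"jaw": -1},{"tx": 0,"ty": 0,"tz": 0,"ax": 0,"ay": 0,"az": -0.09,"jaw": -1},{"tx": 0,"ty": 0,"tz": 0,"ax": 0,"ay": 0,"az": -0.09,"jaw": -1},{"tx": 0,"ty": 0,"tz": 0,"ax": 0,"ay": 0,"az": -0.06,"jaw": -1},{"tx": 0,"ty": 0,"tz": 0,"ax": 0,"ay": 0,"az": -0.021,"jaw": -1}]}}

```text
clock: 6.15
tool_pos: [0.4669, -0.1936, 0.2143]
orientation: [0.879, 0.477, -0.001, -0.001]
contact_force: [0.1, -1.0, -6.8]
gripper_width: 0.0463
finger_force: 62.8
```

Request:
{"api": "move_arm", "payload": {"targets": [{"tx": 0,"ty": 0,"tz": 0,"ax": 0,"ay": 0,"az": 0,"jaw": -1},{"tx": 0,"ty": 0,"tz": 0,"ax": 0,"ay": 0,"az": 0,"jaw": -1},{"tx": 0,"ty": 0,"tz": 0,"ax": 0,"ay": 0,"az": 0,"jaw": -1}]}}

```text
clock: 6.4
tool_pos: [0.4675, -0.1935, 0.215]
orientation: [0.88, 0.475, -0.0, -0.0]
contact_force: [-0.5, -0.0, -6.0]
gripper_width: 0.046
finger_force: 62.8
```

```bash
python3 -c "
from h import *
import cv2
rel(.4687,-.1938,.215,.4201+np.radians(32.7))
s=eyes.snapshot('scene');t=eyes.snapshot('top')
cv2.imwrite('pics/s2r.png',s);cv2.imwrite('pics/t2r.png',t)
a=cv2.resize(s[120:220,260:350],(540,600),interpolation=cv2.INTER_CUBIC);b=cv2.resize(t[190:250,284:346],(260,252),interpolation=cv2.INTER_CUBIC)
cv2.imwrite('pics/s2.png',np.hstack([a,np.vstack([b,np.zeros((348,260,3),np.uint8)])]))"
```

```text
t6.40 tcp [ 0.4675 -0.1935  0.215 ] yaw 0.9892 tilt 0.0005 w 0.0460 ff 62.8 F [-0.5 -0.  -6. ] j [-0.48  0.29  1.78 -0.    1.07  0.1 ]
shift [0.0004 0.0011 0.    ] az -0.0017
```

View pics/s2.png

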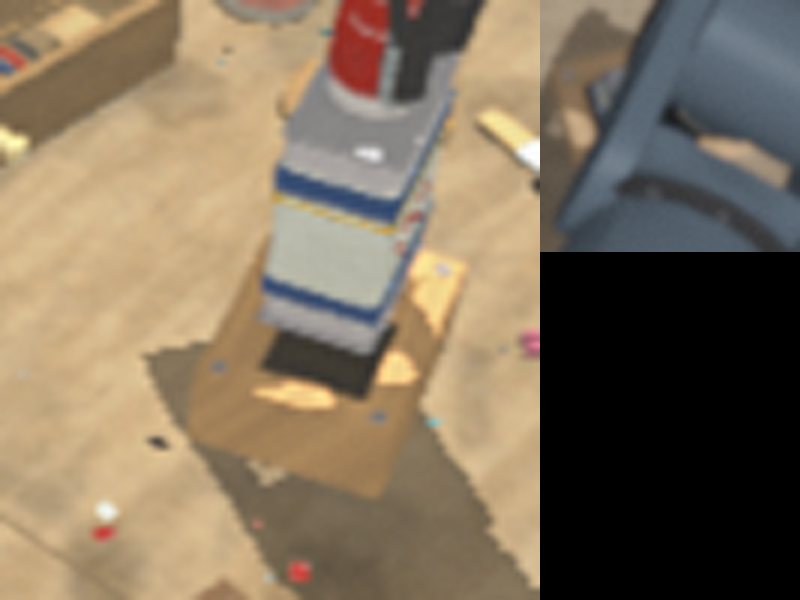

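The can hangs above the block pocket, roughly lined up with it. I'll check with a wireframe overlay of the predicted can and block.

```bash
cat > ov.py <<'E'
from h import *
import cv2
def box(p,hx,hy,z0,z1):
    c=np.array([[sx*hx,sy*hy,z] for z in(z0,z1) for sx,sy in((1,1),(1,-1),(-1,-1),(-1,1))])
    return R.from_euler("z",p[2]).apply(c)+[p[0],p[1],0]
def draw(im,n,b,k,x,y,col):
    q=(((proj(n,b)-[x,y]+.5)*k)*16).astype(int)
    for i in range(4):
        for a,c in((i,(i+1)%4),(4+i,4+(i+1)%4),(i,i+4)): cv2.line(im,tuple(map(int,q[a])),tuple(map(int,q[c])),col,1,cv2.LINE_AA,4)
def crop(im,x,y,w,h,k): return cv2.resize(im[y:y+h,x:x+w],None,fx=k,fy=k,interpolation=cv2.INTER_CUBIC)
E
python3 - <<'E'
from ov import *
s=cv2.imread("pics/s2r.png");k=6;a=crop(s,260,120,90,100,k)
draw(a,"scene",box((.4675,-.1935,np.radians(16.1)),.031,.0475,.079,.204),k,260,120,(0,255,0))
b=(.4687,-.1938,-2.8589)
draw(a,"scene",box(b,.054,.07,0,.05),k,260,120,(255,0,255));draw(a,"scene",box(b,.0335,.05,.01,.05),k,260,120,(255,255,0))
cv2.imwrite("pics/ov.png",a)
E
```

```text
(no output)
```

View pics/ov.png

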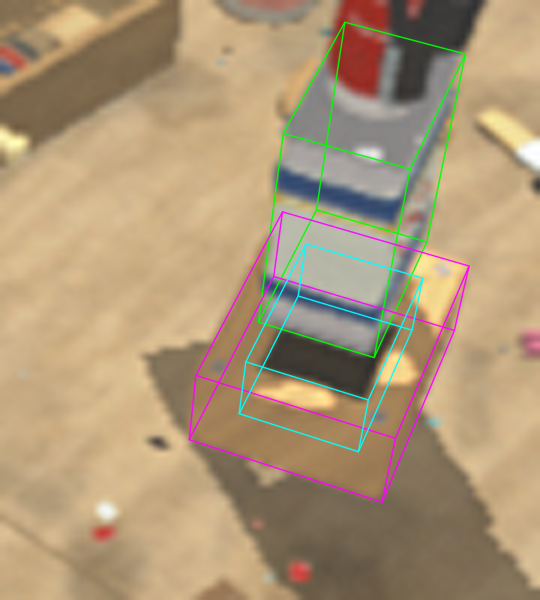

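Run:
```python
from ov import *
s=cv2.imread("pics/scene0.png");t=cv2.imread("pics/top0.png");b=(.4687,-.1938,-2.8589)
o=[]
for n,im,x,y,w,h,k in(("scene",s,286,148,56,56,7),("top",t,284,190,56,56,7)):
    a=crop(im,x,y,w,h,k)
    draw(a,n,box(b,.054,.07,0,.05),k,x,y,(255,0,255));draw(a,n,box(b,.0335,.05,.01,.05),k,x,y,(255,255,0));draw(a,n,box(b,.0365,.053,.05,.05),k,x,y,(0,255,0));o.append(a)
cv2.imwrite("pics/ov2.png",np.hstack(o))
```

```text
(no output)
```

View pics/ov2.png

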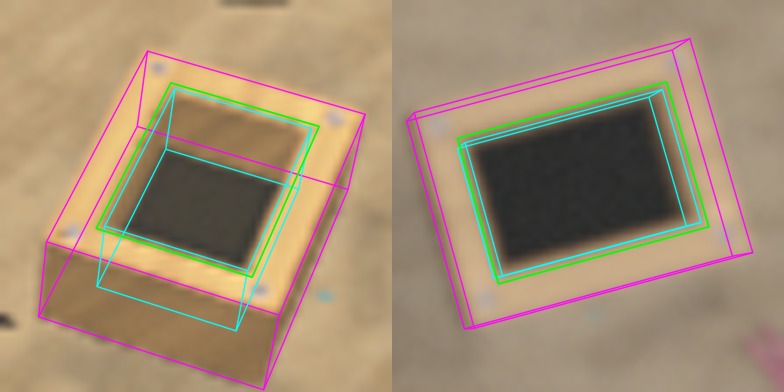

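The block fits well in both views. I'll trim the position and lower the can.

Request:
{"api": "move_arm", "payload": {"targets": [{"tx": 0.0004,"ty": 0.0011,"tz": 0.004,"ax": 0,"ay": 0,"az": 0,"jaw": -1},{"tx": 0,"ty": 0,"tz": 0.007,"ax": 0,"ay": 0,"az": 0,"jaw": -1},{"tx": 0,"ty": 0,"tz": 0.007,"ax": 0,"ay": 0,"az": 0,"jaw": -1},{"tx": 0,"ty": 0,"tz": 0.006,"ax": 0,"ay": 0,"az": 0,"jaw": -1},{"tx": 0,"ty": 0,"tz": 0.005,"ax": 0,"ay": 0,"az": 0,"jaw": -1},{"tx": 0,"ty": 0,"tz": 0.003,"ax": 0,"ay": 0,"az": 0,"jaw": -1},{"tx": 0,"ty": 0,"tz": 0.003,"ax": 0,"ay": 0,"az": 0,"jaw": -1},{"tx": 0,"ty": 0,"tz": 0.003,"ax": 0,"ay": 0,"az": 0,"jaw": -1}]}}

```text
clock: 7.17
tool_pos: [0.469, -0.1937, 0.177]
orientation: [0.88, 0.475, 0.0, 0.0]
contact_force: [0.1, 0.3, -5.7]
gripper_width: 0.046
finger_force: 62.8
```

Request:
{"api": "move_arm", "payload": {"targets": [{"tx": 0,"ty": 0,"tz": 0.003,"ax": 0,"ay": 0,"az": 0,"jaw": -1},{"tx": 0,"ty": 0,"tz": 0.003,"ax": 0,"ay": 0,"az": 0,"jaw": -1},{"tx": 0,"ty": 0,"tz": 0.003,"ax": 0,"ay": 0,"az": 0,"jaw": -1},{"tx": 0,"ty": 0,"tz": 0,"ax": 0,"ay": 0,"az": 0,"jaw": -1}]}}

```text
clock: 7.5
tool_pos: [0.4687, -0.1936, 0.1677]
orientation: [0.88, 0.475, -0.0, -0.0]
contact_force: [-0.2, 0.4, -5.8]
gripper_width: 0.0456
finger_force: 62.8
```

The can is already inside the mouth and the readings show no side force.

Request:
{"api": "move_arm", "payload": {"targets": [{"tx": 0,"ty": 0,"tz": 0.004,"ax": 0,"ay": 0,"az": 0,"jaw": -1},{"tx": 0,"ty": 0,"tz": 0.004,"ax": 0,"ay": 0,"az": 0,"jaw": -1},{"tx": 0,"ty": 0,"tz": 0.004,"ax": 0,"ay": 0,"az": 0,"jaw": -1},{"tx": 0,"ty": 0,"tz": 0.003,"ax": 0,"ay": 0,"az": 0,"jaw": -1},{"tx": 0,"ty": 0,"tz": 0.002,"ax": 0,"ay": 0,"az": 0,"jaw": -1},{"tx": 0,"ty": 0,"tz": 0.001,"ax": 0,"ay": 0,"az": 0,"jaw": -1},{"tx": 0,"ty": 0,"tz": 0,"ax": 0,"ay": 0,"az": 0,"jaw": -1},{"tx": 0,"ty": 0,"tz": 0,"ax": 0,"ay": 0,"az": 0,"jaw": -1}]}}

```text
clock: 8.17
tool_pos: [0.469, -0.1937, 0.1504]
orientation: [0.88, 0.475, 0.0, 0.0]
contact_force: [-0.1, -0.7, -6.7]
gripper_width: 0.0461
finger_force: 62.8
```

Request:
{"api": "move_arm", "payload": {"targets": [{"tx": 0,"ty": 0,"tz": 0.001,"ax": 0,"ay": 0,"az": 0,"jaw": -1},{"tx": 0,"ty": 0,"tz": 0.001,"ax": 0,"ay": 0,"az": 0,"jaw": -1},{"tx": 0,"ty": 0,"tz": 0.001,"ax": 0,"ay": 0,"az": 0,"jaw": -1},{"tx": 0,"ty": 0,"tz": 0,"ax": 0,"ay": 0,"az": 0,"jaw": -1}]}}

```text
clock: 8.5
tool_pos: [0.4688, -0.1936, 0.1471]
orientation: [0.88, 0.475, -0.0, -0.0]
contact_force: [0.2, -0.3, -7.3]
gripper_width: 0.0459
finger_force: 62.8
```

Request:
{"api": "move_arm", "payload": {"targets": [{"tx": 0,"ty": 0,"tz": 0.001,"ax": 0,"ay": 0,"az": 0,"jaw": -1},{"tx": 0,"ty": 0,"tz": 0.001,"ax": 0,"ay": 0,"az": 0,"jaw": -1},{"tx": 0,"ty": 0,"tz": 0.001,"ax": 0,"ay": 0,"az": 0,"jaw": -1},{"tx": 0,"ty": 0,"tz": 0,"ax": 0,"ay": 0,"az": 0,"jaw": -1},{"tx": 0,"ty": 0,"tz": 0,"ax": 0,"ay": 0,"az": 0,"jaw": -1},{"tx": 0,"ty": 0,"tz": 0,"ax": 0,"ay": 0,"az": 0,"jaw": -1}]}}

```text
clock: 9.0
tool_pos: [0.4694, -0.1939, 0.1453]
orientation: [0.88, 0.475, 0.0, 0.001]
contact_force: [-2.8, 1.6, 7.6]
gripper_width: 0.0461
finger_force: 64.1
```

Contact reads +7.6 N at the expected height, so the can is seated. Next I'll press the cap down.

Request:
{"api": "move_arm", "payload": {"targets": [{"tx": 0,"ty": 0,"tz": 0.001,"ax": 0,"ay": 0,"az": 0,"jaw": -1},{"tx": 0,"ty": 0,"tz": 0.001,"ax": 0,"ay": 0,"az": 0,"jaw": -1},{"tx": 0,"ty": 0,"tz": 0.001,"ax": 0,"ay": 0,"az": 0,"jaw": -1},{"tx": 0,"ty": 0,"tz": 0.001,"ax": 0,"ay": 0,"az": 0,"jaw": -1},{"tx": 0,"ty": 0,"tz": 0.001,"ax": 0,"ay": 0,"az": 0,"jaw": -1},{"tx": 0,"ty": 0,"tz": 0,"ax": 0,"ay": 0,"az": 0,"jaw": -1},{"tx": 0,"ty": 0,"tz": 0,"ax": 0,"ay": 0,"az": 0,"jaw": -1}], "grip_force": 80}}

```text
clock: 9.58
tool_pos: [0.4696, -0.1939, 0.141]
orientation: [0.88, 0.475, 0.001, 0.001]
contact_force: [-4.2, 3.2, 15.3]
gripper_width: 0.0455
finger_force: 81.4
```

Request:
{"api": "move_arm", "payload": {"targets": [{"tx": 0,"ty": 0,"tz": 0.001,"ax": 0,"ay": 0,"az": 0,"jaw": -1},{"tx": 0,"ty": 0,"tz": 0.001,"ax": 0,"ay": 0,"az": 0,"jaw": -1},{"tx": 0,"ty": 0,"tz": 0,"ax": 0,"ay": 0,"az": -0.04,"jaw": -1},{"tx": 0,"ty": 0,"tz": 0,"ax": 0,"ay": 0,"az": -0.06,"jaw": -1},{"tx": 0,"ty": 0,"tz": 0,"ax": 0,"ay": 0,"az": -0.06,"jaw": -1},{"tx": 0,"ty": 0,"tz": 0,"ax": 0,"ay": 0,"az": 0,"jaw": -1}]}}

```text
clock: 10.08
tool_pos: [0.4705, -0.1939, 0.1408]
orientation: [0.838, 0.546, 0.002, 0.002]
contact_force: [-7.3, 8.3, 34.9]
gripper_width: 0.0456
finger_force: 83.3
```

```bash
python3 -c "
from h import *
rel(.469,-.194,.14,.99+1.05);print(manip.get_obs()['torque'])"
```

```text
t10.08 tcp [ 0.4705 -0.1939  0.1408] yaw 1.1541 tilt 0.0046 w 0.0456 ff 83.3 F [-7.3  8.3 34.9] j [-0.48  0.39  1.84  0.    0.9  -0.07]
shift [-0.0007 -0.0013  0.0008] az -0.8859
[1.41894986 1.50153238 0.07028803]
```

Request:
{"api": "move_arm", "payload": {"targets": [{"tx": 0,"ty": 0,"tz": -0.0006,"ax": 0,"ay": 0,"az": -0.06,"jaw": -1},{"tx": 0,"ty": 0,"tz": 0,"ax": 0,"ay": 0,"az": -0.06,"jaw": -1},{"tx": 0,"ty": 0,"tz": 0,"ax": 0,"ay": 0,"az": -0.06,"jaw": -1},{"tx": 0,"ty": 0,"tz": 0,"ax": 0,"ay": 0,"az": -0.06,"jaw": -1},{"tx": 0,"ty": 0,"tz": 0,"ax": 0,"ay": 0,"az": 0,"jaw": -1}]}}

```text
clock: 10.5
tool_pos: [0.4703, -0.1939, 0.1408]
orientation: [0.767, 0.642, 0.001, 0.002]
contact_force: [-7.2, 7.3, 27.4]
gripper_width: 0.0461
finger_force: 82.6
```

```bash
python3 -c "
from h import *
rel(.469,-.194,.14,.99+1.05);print(manip.get_obs()['torque'])"
```

```text
t10.50 tcp [ 0.4703 -0.1939  0.1408] yaw 1.3945 tilt 0.0039 w 0.0461 ff 82.6 F [-7.2  7.3 27.4] j [-0.48  0.39  1.84  0.    0.9  -0.31]
shift [-0.0003 -0.0012  0.0008] az -0.6455
[1.07246567 1.31071171 0.17631557]
```

The cap is turning freely. I'll continue to about 62°.

Request:
{"api": "move_arm", "payload": {"targets": [{"tx": 0,"ty": 0,"tz": 0,"ax": 0,"ay": 0,"az": -0.085,"jaw": -1},{"tx": 0,"ty": 0,"tz": 0,"ax": 0,"ay": 0,"az": -0.085,"jaw": -1},{"tx": 0,"ty": 0,"tz": 0,"ax": 0,"ay": 0,"az": -0.085,"jaw": -1},{"tx": 0,"ty": 0,"tz": 0,"ax": 0,"ay": 0,"az": -0.085,"jaw": -1},{"tx": 0,"ty": 0,"tz": 0,"ax": 0,"ay": 0,"az": -0.085,"jaw": -1},{"tx": 0,"ty": 0,"tz": 0,"ax": 0,"ay": 0,"az": -0.085,"jaw": -1},{"tx": 0,"ty": 0,"tz": 0,"ax": 0,"ay": 0,"az": -0.085,"jaw": -1},{"tx": 0,"ty": 0,"tz": 0,"ax": 0,"ay": 0,"az": -0.085,"jaw": -1}]}}

```text
clock: 11.17
tool_pos: [0.47, -0.1943, 0.1408]
orientation: [0.509, 0.861, 0.0, 0.002]
contact_force: [-8.5, 3.9, 29.0]
gripper_width: 0.0455
finger_force: 82.8
```

```bash
python3 -c "
from h import *
rel(.469,-.194,.14,.99+1.05);print(manip.get_obs()['torque'])"
```

```text
t11.17 tcp [ 0.47   -0.1943  0.1408] yaw 2.0746 tilt 0.0036 w 0.0455 ff 82.8 F [-8.5  3.9 29. ] j [-0.48  0.39  1.84 -0.    0.9  -0.99]
shift [ 0.0007 -0.0007  0.0008] az 0.0346
[ 0.49606683  1.77158662 -0.30712366]
```

Turned 62°. I'll lift slowly and watch the force.

Request:
{"api": "move_arm", "payload": {"targets": [{"tx": 0,"ty": 0,"tz": -0.002,"ax": 0,"ay": 0,"az": 0,"jaw": -1},{"tx": 0,"ty": 0,"tz": -0.002,"ax": 0,"ay": 0,"az": 0,"jaw": -1},{"tx": 0,"ty": 0,"tz": -0.002,"ax": 0,"ay": 0,"az": 0,"jaw": -1},{"tx": 0,"ty": 0,"tz": -0.002,"ax": 0,"ay": 0,"az": 0,"jaw": -1},{"tx": 0,"ty": 0,"tz": -0.002,"ax": 0,"ay": 0,"az": 0,"jaw": -1},{"tx": 0,"ty": 0,"tz": -0.001,"ax": 0,"ay": 0,"az": 0,"jaw": -1},{"tx": 0,"ty": 0,"tz": 0,"ax": 0,"ay": 0,"az": 0,"jaw": -1},{"tx": 0,"ty": 0,"tz": 0,"ax": 0,"ay": 0,"az": 0,"jaw": -1}]}}

```text
clock: 11.83
tool_pos: [0.4691, -0.1938, 0.149]
orientation: [0.51, 0.86, -0.0, 0.0]
contact_force: [0.1, -1.5, 2.4]
gripper_width: 0.0459
finger_force: 81.4
```

Request:
{"api": "move_arm", "payload": {"targets": [{"tx": 0,"ty": 0,"tz": -0.003,"ax": 0,"ay": 0,"az": 0,"jaw": -1},{"tx": 0,"ty": 0,"tz": -0.004,"ax": 0,"ay": 0,"az": 0,"jaw": -1},{"tx": 0,"ty": 0,"tz": -0.004,"ax": 0,"ay": 0,"az": 0,"jaw": -1},{"tx": 0,"ty": 0,"tz": -0.004,"ax": 0,"ay": 0,"az": 0,"jaw": -1},{"tx": 0,"ty": 0,"tz": 0,"ax": 0,"ay": 0,"az": 0,"jaw": -1},{"tx": 0,"ty": 0,"tz": 0,"ax": 0,"ay": 0,"az": 0,"jaw": -1}]}}

```text
clock: 12.33
tool_pos: [0.469, -0.1936, 0.1642]
orientation: [0.51, 0.86, 0.0, 0.0]
contact_force: [-0.3, -0.0, -1.2]
gripper_width: 0.0459
finger_force: 81.7
```

The cap is free: the load reads about −1.2 N, so the can isn't lifting. I'll raise it the rest of the way.

Request:
{"api": "move_arm", "payload": {"targets": [{"tx": 0,"ty": 0,"tz": -0.005,"ax": 0,"ay": 0,"az": 0,"jaw": -1},{"tx": 0,"ty": 0,"tz": -0.009,"ax": 0,"ay": 0,"az": 0,"jaw": -1},{"tx": 0,"ty": 0,"tz": -0.01,"ax": 0,"ay": 0,"az": 0,"jaw": -1},{"tx": 0,"ty": 0,"tz": -0.01,"ax": 0,"ay": 0,"az": 0,"jaw": -1},{"tx": 0,"ty": 0,"tz": -0.01,"ax": 0,"ay": 0,"az": 0,"jaw": -1},{"tx": 0,"ty": 0,"tz": -0.006,"ax": 0,"ay": 0,"az": 0,"jaw": -1},{"tx": 0,"ty": 0,"tz": 0,"ax": 0,"ay": 0,"az": 0,"jaw": -1},{"tx": 0,"ty": 0,"tz": 0,"ax": 0,"ay": 0,"az": 0,"jaw": -1}]}}

```text
clock: 13.0
tool_pos: [0.469, -0.1937, 0.2142]
orientation: [0.51, 0.86, 0.0, 0.0]
contact_force: [-0.7, 0.3, -0.0]
gripper_width: 0.0456
finger_force: 81.7
```

Request:
{"api": "move_arm", "payload": {"targets": [{"tx": 0,"ty": 0,"tz": 0,"ax": 0,"ay": 0,"az": 0,"jaw": -1},{"tx": 0,"ty": 0,"tz": 0,"ax": 0,"ay": 0,"az": 0,"jaw": -1},{"tx": 0,"ty": 0,"tz": 0,"ax": 0,"ay": 0,"az": 0,"jaw": -1},{"tx": 0,"ty": 0,"tz": 0,"ax": 0,"ay": 0,"az": 0,"jaw": -1}]}}

```text
clock: 13.33
tool_pos: [0.4688, -0.1936, 0.2136]
orientation: [0.51, 0.86, -0.0, -0.0]
contact_force: [-0.1, -0.2, -0.9]
gripper_width: 0.0455
finger_force: 81.7
```

```bash
python3 -c "
from ov import *
rel(.469,-.194,.21)
s=eyes.snapshot('scene');k=6;a=crop(s,260,100,100,100,k)
draw(a,'scene',box((.469,-.194,np.radians(16.2)),.031,.0475,.01,.135),k,260,100,(0,255,0))
cv2.imwrite('pics/end.png',a)"
```

```text
t13.33 tcp [ 0.4688 -0.1936  0.2136] yaw 2.0708 tilt 0.0007 w 0.0455 ff 81.7 F [-0.1 -0.2 -0.9] j [-0.48  0.29  1.78  0.    1.07 -0.98]
shift [-0.0004  0.      0.0036] az None
```

View pics/end.png

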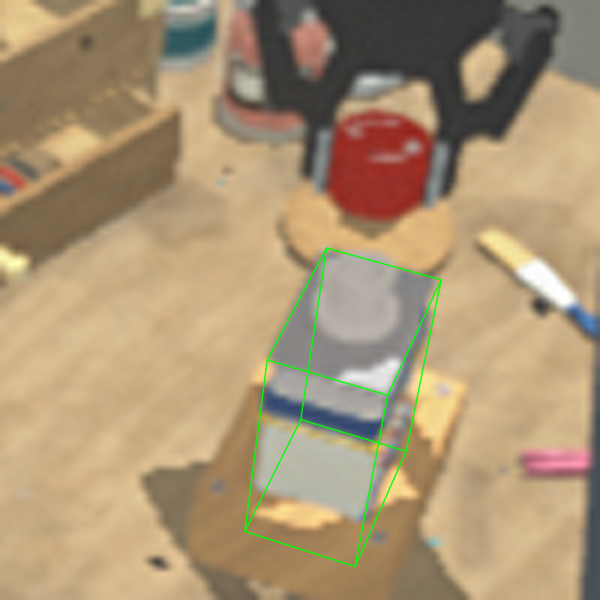

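The fingers hold the cap level at about (380,165) in this crop, above the open neck at (355,300). The can's top matches the wireframe of a fully seated can.

```bash
python3 -c "
from workcell import manip
print(manip.finish_job())"
```

```text
the job is handed in; nothing more can be done
None
```

The can stands fully down in the block's pocket and its safety cap is off; the gripper holds the cap level about 45 mm above the open neck. I handed the job in at about 13.4 s, but the hand-in gave no verdict, so I don't know how it was judged.

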